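# Clear the offcuts into the push-flap waste bin

## Task

Clear up the violin bench: put both wooden offcuts that lie on the plywood bench board into the grey waste bin, pushing each one end-on over the bin's feed tray and through its spring flap until it drops right inside and the flap has swung fully shut behind it. Leave the violin neck, the brass finger plane and the gouge where they lie.

Things in the scene. Friction and masses are not known exactly. Their poses are not given: they have to be found in the camera images.
- bin: Hollow grey sheet-steel waste bin fixed to the bench: 255 deep (x = -125 to 130), 240 wide (y), 272 high at the roof's front edge (x = -53), 300 behind, walls 4. Origin on the bench under its middle; front to its own -x, towards the robot. From z = 200 up the front face leans back 45 degrees to the roof. Only opening: in this face, 150 wide about y = 0, up to z = 259, filled by the flap.
- bin_sill (a point): Middle of the foot of the opening (x = -125, y = 0, z = 200 in the bin's frame), on top of the level feed tray (170 wide), which reaches 70 out in front of this point and 15 into the bin; past that a part tips over and drops to the bin's floor, 190 below. Axes as the bin's: +x points level into the bin.
- flap_hinge (a point): Middle of the flap's hinge rod, along the upper edge of the opening (x = -66, z = 259 in the bin's frame, 59 above the tray).
- flap_edge (a point): Middle of the flap's free lower edge; shut, it lies 3 above the tray, 3 inside the sill point.
- flap (a joint): Bright steel push flap, 144 wide, 79 from hinge to edge. 0 = shut, in the leaning face; grows as the edge swings inwards, then up, to 2.2; at 2.0 (edge 130 inside the sill point) a 28 thick part passes level under it. Spring and damper: the faster the push, the stiffer; 2 to 5 N when pushed at 70 mm/s; let go, it shuts in 1 s. A part let go with its centre of mass 55 past the sill drops in.
- long_offcut: Offcut of pale wood, lying flat: 150 long (x), 40 wide (y), 28 high, 75 to 155 g. One end is sawn square (x = -75), the other on the slant: its -y side reaches x = +75, its +y side only x = +37. The long sides are parallel. Origin at the centre of the underside of the 150 x 40 rectangle; centre of mass at x = -9.
- notched_offcut: L-shaped offcut of pale wood, lying flat: 130 long (x), 46 wide (y), 28 high, 60 to 130 g. Full 46 width from x = -65 to x = 0; from there to x = +65 only a tongue 23 wide is left (y = -23 to 0). Origin at the centre of the underside of the 130 x 46 rectangle; centre of mass at x = -11, y = -4.
- board: Plywood bench board, fixed to the bench: 300 (x) x 400 (y) x 18 high; the offcuts lie on it. Origin at the centre of its underside. A stop batten 40 wide, with a notch in its middle, runs along its far (+x) edge and rises 24 above the board.
- violin_neck: Bystander, on the bench: half-carved violin neck with its scroll, brown wood, lying on its side along x, about 260 x 55 x 50. Origin on its underside near the middle.
- finger_plane: Bystander, on the bench: small brass finger plane, 62 x 28 x 44. Origin at the centre of its sole.
- gouge: Bystander, on the bench: carving gouge along x, 250 long, wooden handle 27 thick to -x, steel blade to +x. Origin under the ferrule between them.

How it is judged:
At the end, for the whole second after the job is handed in: Both offcuts lie inside the bin (their origins between its walls and less than 190 mm above the bench, below the tray) and the flap is shut (joint below 0.06 rad, so nothing is caught in the opening) (x of long_offcut in the frame of bin between -0.125 and 0.13 m and y of long_offcut in the frame of bin between -0.12 and 0.12 m and z of each of long_offcut, notched_offcut in the frame of bin below 0.19 m and x of notched_offcut in the frame of bin between -0.125 and 0.13 m and y of notched_offcut in the frame of bin between -0.12 and 0.12 m and value of joint flap below 0.06 rad); the robot touches nothing.
It fails at once if the violin neck is moved more than 30 mm (distance of violin_neck from where it was at the start of the episode above 0.03 m).
It fails at once if the finger plane is moved more than 30 mm (distance of finger_plane from where it was at the start of the episode above 0.03 m).
It fails at once if the gouge is moved more than 30 mm (distance of gouge from where it was at the start of the episode above 0.03 m).
It also fails if it takes over 61 s, if anything falls off the work surface, if the arm or the gripper's body presses on something with over 40 N, if the wrist force passes 120 N, or if a joint passes its speed limit or range.

## Robot

A 7-joint arm with a two-finger parallel gripper is mounted at the origin on the work surface. World frame = base frame: x ahead of the robot, y to its left, z up, the work surface at z = 0. Lengths are in m, angles in rad, forces in N, time in s.
With the tool pointing down it reaches from about 0.4 to 0.9 m from the base axis. Payload 5.6 kg.
Tool frame: the origin (TCP) lies at the centre of the arm's flange, where the gripper is bolted on; the fingertips stand 190 mm ahead of it and the grasp point (between the pads) lies 171 mm ahead of it (robot.tips_ahead is the distance from the TCP to the fingertips, in m); z points along the fingers, y is the line along which they close (so a half turn about z gives the same grasp; the last joint's range is limited). The gripper opens to 92 mm and grips with 3 to 60 N. Pads are 20 mm wide; open, the fingers measure 128 mm over their backs; the gripper's body (75 mm by 189 mm) begins 69 mm behind the grasp point.
Start: joints at [-1.191, 0.468, -0.012, 1.603, 0.006, 1.071, -0.056], TCP at [0.267, 0.593, 0.405] pointing down, gripper open.
Joint ranges: [-2.53, 2.53], [-0.31, 2.02], [-1.57, 1.55], [0.28, 2.44], [-1.29, 4.43], [0.15, 1.84], [-2.92, 2.92]. Speed limits (rad/s): [2.57, 2.57, 3.14, 3.14, 3.14, 3.14, 3.14].

## Interface

Orientations are given as a unit quaternion [x, y, z, w].
In Python, from workcell import robot gives the robot as it stands. The module is installed in compiled form; this text tells all that it offers.
- The arm moves only by the tool drive_tool, never from a script. Its argument "commands" is a list of rows, each a list of 2 entries, a list of its own where there are three numbers: the shift along the tool's x, y, z in units of 0.2 m (1.0 is 0.2 m), then the turn, a rotation vector about the tool's x, y, z in units of 180 degrees (1.0 is 180 degrees). In form: [[[tx, ty, tz], [ax, ay, az]], ...]. A call has 1 to 8 rows; each row is the pose to reach, as a shift and turn from the pose commanded when the call began, along the tool's axes at that moment, turning the shorter way round; what a row does not reach only later rows make up. A row lasts 1/10 s, in which the tool goes at most 50 mm and 8.59 degrees, less where a joint would pass 70% of its speed; a pose out of reach is approached as far as the arm can. A call with a number of a shift or a turn outside -1 to 1 is refused whole. A call with a gripper value outside its range is refused whole. "grip" is the closure, from 0 (fully open) to 1 (shut), set as the call begins (left out, the last holds). The fingers move at their own pace and stop on an object; the grip force is fixed at half the most. Time passes only in rows, so rows that repeat a pose let the fingers close. It gives the time, the measured TCP pose, the force, the opening and the grip force at its end, in the units of the state.
- robot.read_state(): the state, without advancing time (a new reading comes with each control period).
- robot.get_image(name): name is "side" or "top" or "wrist"; returns (picture, depth): 420x560x3 uint8, red, green, blue; 420x560 float32, m along the optical axis (not along the pixel's ray), 0 where there is no reading.
- robot.camera_model(name): a dict with "fx", "fy", "cx", "cy" (pixels), "R" (3x3) and "t" (3): a world point X has camera coordinates R X + t. Camera axes: x right, y down, z forward; pixel columns grow to the right and rows downward; lengths in m; the calibration is good to about 2 mm. A picture is of the moment at which its call begins: read the wrist's pose just before it. camera_model takes no time and is no camera call; for the wrist camera it gives the pose at the moment of the call.
- robot.hand_in(): hands the job in; it is judged then, once.
The state is a dict: "time_s": time; "joint_pos": joint angles; "joint_velocities": joint speeds; "tau": joint torques, N m; "eef_pos": TCP position; "ee_rot": TCP orientation; "wrist_force": force on the tool from outside, world axes, zero at the start; "wrist_torque": the same for the moment, N m; "opening": finger opening in m; "finger_force": force on a finger pad.
Only numpy, scipy, OpenCV 4.12 (cv2) and the standard library are available. Lean on these libraries where they do the work, as an engineer would, in place of code of your own. Each camera call takes 0.05 s, during which the arm holds its last target. There are 200 camera calls.

## Working session

There is one attempt and no reset: what is moved stays moved. The work goes in short steps, Python scripts to look and compute and a tool call to move; the robot and the scene stay as the last step left them, time stands still between calls to the robot, and variables do not carry over. Pictures are saved under pics/ and viewed, at most 10 in all, crops included, and the job is handed in when it is done.

Besides the shell and the picture viewer there is one more tool, called after "Emit:" as a command line: name --argument value ..., lists and objects as JSON in quotes. drive_tool: Moves the arm, as the interface text tells. Its arguments: {"type":"object","properties":{"commands":{"type":"array","items":{"type":"array"}},"grip":{"type":"number"}},"required":["commands"]}

```bash
mkdir -p pics; python3 - <<'E'
from workcell import robot
import cv2,numpy as np
for n in("top","side"):
    p,d=robot.get_image(n); cv2.imwrite(f"pics/{n}0.png",p[:,:,::-1]); m=robot.camera_model(n)
    np.savez(f"{n}0.npz",p=p,d=d,**m); print(n,m)
s=robot.read_state(); print(s)
E
```

```text
top {'fx': 446.3571110932778, 'fy': 446.3571110932778, 'cx': 276.50382291366077, 'cy': 211.8014465393888, 'R': array([[ 3.81735902e-04, -9.99932723e-01, -1.15932296e-02],
       [-9.96236539e-01,  6.24573388e-04, -8.66739168e-02],
       [ 8.66753265e-02,  1.15826855e-02, -9.96169277e-01]]), 't': array([-0.13176995,  0.54793461,  1.27241796])}
side {'fx': 530.9852446452875, 'fy': 530.9852446452875, 'cx': 275.5684078830122, 'cy': 210.15658923603675, 'R': array([[ 0.77916695, -0.62662687,  0.01541535],
       [-0.32630318, -0.42648793, -0.84358419],
       [ 0.53518698,  0.65226284, -0.53677564]]), 't': array([-0.50864658,  0.27701706,  1.66102404])}
{'time_s': 0.1, 'joint_pos': array([-1.19100697,  0.46828558, -0.01157828,  1.60349477,  0.00600653,
        1.07138496, -0.05630109]), 'joint_velocities': array([ 0.00172527,  0.00029216, -0.00037792, -0.00323609,  0.00180533,
       -0.00046893,  0.00115015]), 'tau': array([ 4.83517670e-04, -5.21652138e+01, -1.27545011e-02, -2.44370019e+01,
       -5.68026560e-02,  1.40760897e-02,  4.16106616e-05]), 'eef_pos': array([0.26666656, 0.59255072, 0.40385287]), 'ee_rot': array([ 2.09864992e-01,  9.77730072e-01, -7.63152573e-04, -9.77730912e-05]), 'wrist_force': array([ 0.59225019, -0.4215856 , -0.20348492]), 'wrist_torque': array([ 0.00605425, -0.01313621,  0.03697886]), 'finger_force': 0.0, 'opening': 0.09160820665545757}
```

View pics/top0.png

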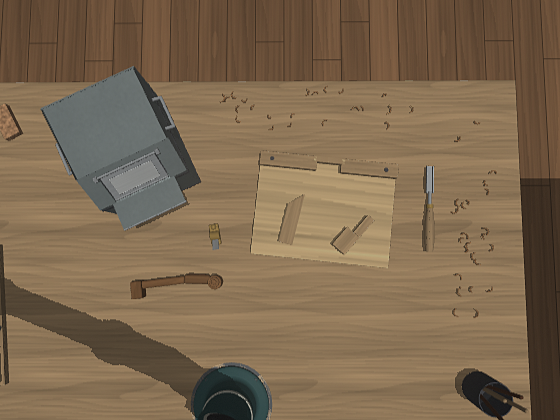

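View pics/side0.png

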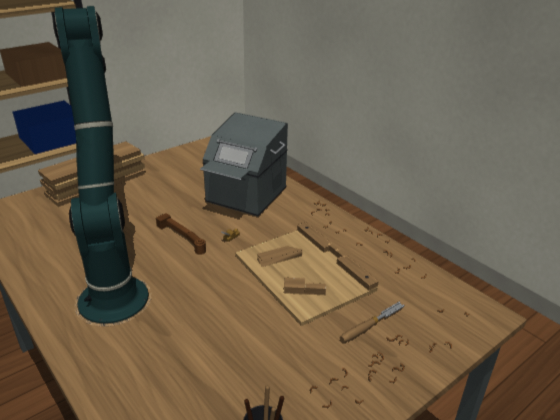

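The top view shows the bin at upper left (tray about (150,205)), the board at about (325,210), the long offcut at about (290,220) and the notched one at about (352,235). The plane is at (214,236), the neck at (175,285) and the gouge at (429,210). Next I'll measure the positions.

```bash
cat > h.py <<'E'
import numpy as np,cv2
def cloud(d,m):
    v,u=np.mgrid[:d.shape[0],:d.shape[1]]
    c=np.stack([(u-m['cx'])/m['fx']*d,(v-m['cy'])/m['fy']*d,d],-1)
    return (c-m['t'])@m['R']   # R^T(c-t)
def polyfit(P,poly):
    """fit pose of polygon: P Nx2 top points; maximise overlap"""
    from scipy.optimize import minimize
    res=0.0005; o=P.min(0)-0.03; n=(np.ceil((P.max(0)-o+0.03)/res)).astype(int)
    img=np.zeros((n[1],n[0]),np.uint8)
    q=((P-o)/res).astype(int); img[q[:,1],q[:,0]]=1
    img=cv2.morphologyEx(img,cv2.MORPH_CLOSE,np.ones((11,11)))
    def cost(x):
        c,s=np.cos(x[2]),np.sin(x[2]); w=poly@np.array([[c,s],[-s,c]])+x[:2]
        t=np.zeros_like(img); cv2.fillPoly(t,[np.round((w-o)/res*16).astype(np.int32)],1,shift=4)
        return float((t!=img).sum())*res*res*1e6
    best=None
    for a in np.arange(-np.pi,np.pi,np.pi/12):
        c,s=np.cos(a),np.sin(a); cen=P.mean(0)
        x0=np.r_[cen-poly.mean(0)@np.array([[c,s],[-s,c]]),a]
        r=minimize(cost,x0,method='Nelder-Mead',options=dict(initial_simplex=x0+np.array([[0,0,0],[.01,0,0],[0,.01,0],[0,0,.2]])))
        if best is None or r.fun<best.fun: best=r
    return best.x,best.fun,img.sum()*res*res*1e6
LONG=np.array([[-75,-20],[75,-20],[37,20],[-75,20]])/1e3
NOT=np.array([[-65,-23],[65,-23],[65,0],[0,0],[0,23],[-65,23]])/1e3
E
python3 - <<'E'
from h import *
f=np.load('top0.npz');d=f['d'];X=cloud(d,f)
def at(u,v): return np.round(X[v,u],4)
print('board',at(270,245),at(380,255),'bench',at(300,300))
z=X[...,2]
for n,(u0,u1,v0,v1),pl in(('long',(272,310,185,250),LONG),('notch',(325,380,208,260),NOT)):
    S=X[v0:v1,u0:u1].reshape(-1,3);S=S[(S[:,2]>.038)&(S[:,2]<.06)]
    print(n,len(S),np.median(S[:,2]),polyfit(S[:,:2],pl))
# bin roof: z~.3, and tray z~.2
T=X[150:240,90:200].reshape(-1,3)
for nm,S in(('roof',X[60:215,35:205].reshape(-1,3)),):
    for lo,hi in((.29,.31),(.195,.206)):
        Q=S[(S[:,2]>lo)&(S[:,2]<hi)]
        r=cv2.minAreaRect(Q[:,:2].astype(np.float32)*1000);print(nm,lo,len(Q),np.median(Q[:,2]),r,cv2.boxPoints(r).round(0).tolist())
Q=T[(T[:,2]>.195)&(T[:,2]<.206)];r=cv2.minAreaRect(Q[:,:2].astype(np.float32)*1000);print('tray',len(Q),r,cv2.boxPoints(r).round(0).tolist())
for nm,(u0,u1,v0,v1) in dict(plane=(203,227,218,252),neck=(125,230,265,305),gouge=(418,440,160,256)).items():
    S=X[v0:v1,u0:u1].reshape(-1,3);S=S[S[:,2]>.01];print(nm,S.min(0).round(3),S.max(0).round(3))
E
```

```text
board [ 0.4519 -0.1129  0.0161] [ 0.4232 -0.4307  0.015 ] bench [ 0.293  -0.1998  0.0006]
long 646 0.045675823885112585 (array([ 0.53027475, -0.17435889, -0.25347425]), np.float64(517.7500000000001), np.float64(4762.25))
notch 564 0.045880526536478033 (array([ 0.4895202 , -0.34898808, -0.7130268 ]), np.float64(530.4999999999999), np.float64(3988.75))
roof 0.29 2820 0.29469167540839264 ((778.0210571289062, 291.84161376953125), (95.73884582519531, 240.8973846435547), 24.88701820373535) [[684.0, 381.0], [785.0, 162.0], [872.0, 203.0], [771.0, 421.0]]
roof 0.195 1969 0.19972991145038554 ((674.46240234375, 163.2747039794922), (202.8759002685547, 348.941650390625), 71.33129119873047) [[477.0, 123.0], [807.0, 11.0], [872.0, 204.0], [542.0, 315.0]]
tray 2240 ((569.8692626953125, 182.039306640625), (117.15584564208984, 243.64476013183594), 35.68747329711914) [[451.0, 247.0], [593.0, 49.0], [689.0, 117.0], [546.0, 315.0]]
plane [ 0.436 -0.147  0.01 ] [0.516 0.066 1.314]
neck [ 0.294 -0.147  0.01 ] [0.436 0.284 1.314]
gouge [ 0.436 -0.591  0.01 ] [ 0.684 -0.147  1.314]
```

```bash
python3 - <<'E'
from h import *
f=np.load('top0.npz');d=f['d'];X=cloud(d,f);X[d<=0]=np.nan
X=X.reshape(-1,3);X=X[~np.isnan(X[:,0])]
a=np.deg2rad(25);ex=np.array([np.cos(a),np.sin(a)]);ey=np.array([-ex[1],ex[0]])
C=np.array([.703,.257]);B=np.c_[(X[:,:2]-C)@ex,(X[:,:2]-C)@ey,X[:,2]]
def rect(n,m):
    r=cv2.minAreaRect(X[m][:,:2].astype(np.float32)*1000);print(n,m.sum(),r,np.median(X[m][:,2]));print(cv2.boxPoints(r).round(0).tolist())
rect('tray',(B[:,0]<-.128)&(B[:,0]>-.25)&(abs(B[:,1])<.11)&(abs(B[:,2]-.2)<.006))
rect('roof',(B[:,2]>.268)&(B[:,2]<.31)&(abs(B[:,1])<.14)&(B[:,0]>-.1)&(B[:,0]<.2))
# profile on centre line
m=(abs(B[:,1])<.004)&(B[:,0]>-.22)&(B[:,0]<.16);o=np.argsort(B[m][:,0]);print((B[m][o][::2,[0,2]]*1000).round(0).tolist())
def bb(n,x0,x1,y0,y1):
    m=(X[:,0]>x0)&(X[:,0]<x1)&(X[:,1]>y0)&(X[:,1]<y1)&(X[:,2]>.008)&(X[:,2]<.1);S=X[m];print(n,S.min(0).round(3),S.max(0).round(3))
bb('plane',.4,.53,-.06,.05);bb('neck',.26,.4,-.05,.28);bb('gouge',.4,.7,-.58,-.48)
E
```

```text
tray 1886 ((555.465087890625, 185.7442169189453), (71.60753631591797, 172.25515747070312), 25.014192581176758) 0.1995499296119856
[[487.0, 249.0], [559.0, 93.0], [624.0, 123.0], [551.0, 279.0]]
roof 8395 ((729.9674682617188, 269.0449523925781), (202.10848999023438, 241.81201171875), 24.88701820373535) 0.28525923205581444
[[587.0, 336.0], [689.0, 117.0], [873.0, 202.0], [771.0, 421.0]]
[[-220.0, 1.0], [-217.0, -1.0], [-215.0, -1.0], [-213.0, 0.0], [-210.0, 1.0], [-208.0, -3.0], [-207.0, -4.0], [-205.0, 0.0], [-204.0, -0.0], [-201.0, -1.0], [-199.0, 198.0], [-198.0, 201.0], [-198.0, 199.0], [-197.0, -1.0], [-196.0, 200.0], [-195.0, 4.0], [-193.0, 198.0], [-192.0, -2.0], [-192.0, 198.0], [-190.0, 197.0], [-190.0, -5.0], [-189.0, -4.0], [-189.0, -0.0], [-187.0, 198.0], [-186.0, 2.0], [-185.0, 200.0], [-185.0, 202.0], [-183.0, 200.0], [-182.0, 200.0], [-181.0, 203.0], [-179.0, -0.0], [-178.0, 194.0], [-178.0, 196.0], [-177.0, 198.0], [-176.0, 4.0], [-174.0, 201.0], [-173.0, -5.0], [-173.0, 200.0], [-171.0, 203.0], [-171.0, -2.0], [-170.0, 6.0], [-169.0, -5.0], [-168.0, 2.0], [-167.0, 199.
[... 3071 characters left out ...]
0.0], [84.0, 292.0], [85.0, 294.0], [86.0, 291.0], [87.0, 292.0], [89.0, 294.0], [89.0, 292.0], [90.0, 295.0], [92.0, 293.0], [93.0, 294.0], [94.0, 297.0], [96.0, 297.0], [97.0, 293.0], [97.0, 296.0], [98.0, 297.0], [101.0, 294.0], [102.0, 293.0], [103.0, 298.0], [103.0, 297.0], [106.0, 298.0], [106.0, 296.0], [108.0, 299.0], [109.0, 298.0], [110.0, 298.0], [111.0, 296.0], [114.0, 294.0], [115.0, 299.0], [116.0, 299.0], [118.0, 293.0], [119.0, 294.0], [121.0, 299.0], [122.0, 297.0], [123.0, 302.0], [125.0, 298.0], [125.0, 301.0], [127.0, 299.0]]
plane [ 0.429 -0.058  0.008] [0.516 0.05  0.046]
neck [ 0.279 -0.049  0.008] [0.371 0.28  0.054]
gouge [ 0.438 -0.58   0.008] [ 0.7   -0.481  0.044]
```

Emit:
drive_tool --commands '[[[-0.62,-0.8,-0.2],[0,0,0]],[[-0.62,-0.8,-0.2],[0,0,0]],[[-0.62,-0.8,-0.2],[0,0,0]],[[-0.62,-0.8,-0.2],[0,0,0]],[[-0.62,-0.8,-0.2],[0,0,0]]]'

```text
time_s: 0.6
eef_pos: [0.3164, 0.3909, 0.4457]
ee_rot: [0.213, 0.977, -0.0, 0.001]
wrist_force: [-0.2, 0.3, 0.4]
opening: 0.0918
finger_force: 0.0
```

Emit:
drive_tool --commands '[[[-0.62,-0.8,-0.1],[0,0,0]],[[-0.62,-0.8,-0.1],[0,0,0]],[[-0.62,-0.8,-0.1],[0,0,0]],[[-0.62,-0.8,-0.1],[0,0,0]],[[-0.62,-0.8,-0.1],[0,0,0]]]'

```text
time_s: 1.1
eef_pos: [0.3628, 0.1946, 0.4652]
ee_rot: [0.214, 0.977, 0.0, 0.0]
wrist_force: [-0.6, 1.0, -0.3]
opening: 0.0919
finger_force: 0.0
```

Emit:
drive_tool --commands '[[[-0.62,-0.8,0],[0,0,0]],[[-0.62,-0.8,0],[0,0,0]],[[-0.62,-0.8,0],[0,0,0]],[[-0.62,-0.8,0],[0,0,0]],[[-0.62,-0.8,0],[0,0,0]]]'

```text
time_s: 1.6
eef_pos: [0.4099, -0.0017, 0.4649]
ee_rot: [0.214, 0.977, -0.0, 0.001]
wrist_force: [0.2, -0.0, -0.3]
opening: 0.0918
finger_force: 0.0
```

Emit:
drive_tool --commands '[[[-0.62,-0.8,0],[0,0,-0.054]],[[-0.62,-0.8,0],[0,0,-0.054]],[[-0.62,-0.8,0],[0,0,-0.054]],[[-0.62,-0.8,0],[0,0,-0.054]],[[-0.62,-0.8,0],[0,0,-0.054]],[[-0.62,-0.8,0],[0,0,-0.054]],[[-0.62,-0.8,0],[0,0,-0.054]],[[-0.62,-0.8,0],[0,0,-0.054]]]'

```text
time_s: 2.4
eef_pos: [0.4568, -0.1923, 0.4644]
ee_rot: [0.125, 0.992, 0.0, -0.0]
wrist_force: [-0.6, 1.1, -0.1]
opening: 0.0919
finger_force: 0.0
```

```bash
python3 - <<'E'
from workcell import robot
from h import *
m=robot.camera_model('wrist');p,d=robot.get_image('wrist');cv2.imwrite('pics/w0.png',p[:,:,::-1]);np.savez('w0.npz',p=p,d=d,**m)
X=cloud(d,m);X[d<=0]=np.nan;F=X.reshape(-1,3)
print(-m['R'].T@m['t'])
for n,c,pl in(('long',(.53,-.174),LONG),('notch',(.49,-.349),NOT)):
    S=F[(np.hypot(*(F[:,:2]-c).T)<.095)&(F[:,2]>.036)&(F[:,2]<.06)]
    if len(S)>50: print(n,len(S),np.median(S[:,2]),polyfit(S[:,:2],pl),S.min(0),S.max(0))
s=robot.read_state();print(s['eef_pos'],s['ee_rot'],s['joint_pos'])
E
```

```text
[ 0.3884275  -0.17444392  0.44509364]
long 2733 0.046778623338991736 (array([ 0.52984144, -0.17294908, -0.23862695]), np.float64(158.75), np.float64(5122.5)) [ 0.45293497 -0.20939107  0.04001297] [ 0.5966783  -0.135226    0.04911981]
notch 2138 0.04676090635329859 (array([ 0.48862332, -0.34724718, -0.7277439 ]), np.float64(717.0), np.float64(3810.0)) [ 0.42599523 -0.40647742  0.0360018 ] [ 0.52386941 -0.28747592  0.04936426]
[ 0.45672037 -0.19249512  0.46452128] [ 1.24699472e-01  9.92194440e-01  4.65251052e-04 -1.35934895e-04] [-0.29232101  0.14578762  0.69915663  1.93878164 -0.10636406  1.09373301
  1.7713675 ]
```

View pics/w0.png

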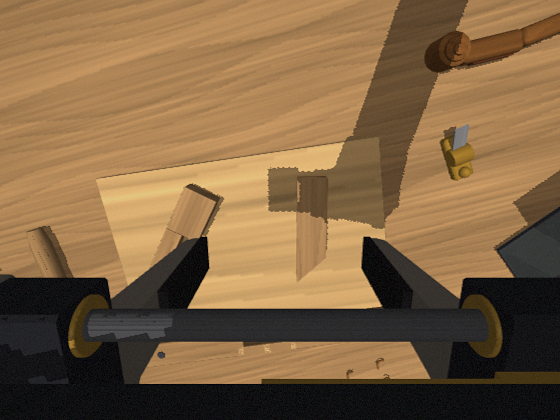

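```bash
cat > plan.py <<'E'
import numpy as np
from workcell import robot
def plan(wps,start=None):
    """wps: (x,y,z,heading deg of tool y); prints unit shifts/turn from each to the next"""
    s=robot.read_state()
    if start is None:
        q=s['ee_rot'];h=2*np.degrees(np.arctan2(q[1],q[0]))-90;cur=np.r_[s['eef_pos'],h]
    else: cur=np.array(start,float)
    print('t',s['time_s'],'cur',cur.round(4),'q',s['ee_rot'].round(4),'j',s['joint_pos'].round(2),'open',s['opening'])
    for w in wps:
        w=np.array(w,float);h=np.radians(cur[3]);D=w[:3]-cur[:3]
        ty=np.array([np.cos(h),np.sin(h),0]);tx=np.array([-np.sin(h),np.cos(h),0])
        dh=(w[3]-cur[3]+90)%180-90
        print(w.round(4),'->',[round(float(tx@D)/.2,3),round(float(ty@D)/.2,3),round(-D[2]/.2,3)],'az',round(-dh/180,4),'dist',np.linalg.norm(D).round(3))
        cur=np.r_[w[:3],cur[3]+dh]
E
python3 - <<'E'
from plan import plan
plan([(.4735,-.1592,.30,76.3),(.4735,-.1592,.213,76.3)])
E
```

```text
t 2.45 cur [ 0.4567 -0.1925  0.4645 75.6732] q [ 1.247e-01  9.922e-01  5.000e-04 -1.000e-04] j [-0.29  0.15  0.7   1.94 -0.11  1.09  1.77] open 0.09195598802506642
[ 0.4735 -0.1592  0.3    76.3   ] -> [-0.04, 0.182, np.float64(0.823)] az -0.0035 dist 0.169
[ 0.4735 -0.1592  0.213  76.3   ] -> [0.0, 0.0, np.float64(0.435)] az -0.0 dist 0.087
```

Emit:
drive_tool --commands '[[[-0.04,0.182,0.823],[0,0,-0.0035]],[[-0.04,0.182,0.823],[0,0,-0.0035]],[[-0.04,0.182,0.823],[0,0,-0.0035]],[[-0.04,0.182,0.823],[0,0,-0.0035]],[[-0.04,0.182,0.823],[0,0,-0.0035]],[[-0.04,0.182,0.823],[0,0,-0.0035]]]'

```text
time_s: 3.05
eef_pos: [0.4736, -0.1608, 0.3008]
ee_rot: [0.12, 0.993, 0.0, 0.0]
wrist_force: [-0.5, -0.0, 0.5]
opening: 0.0919
finger_force: 0.0
```

Emit:
drive_tool --commands '[[[0,0,0.15],[0,0,0]],[[0,0,0.3],[0,0,0]],[[0,0,0.4],[0,0,0]],[[0,0,0.435],[0,0,0]],[[0,0,0.435],[0,0,0]]]'

```text
time_s: 3.55
eef_pos: [0.4737, -0.1614, 0.214]
ee_rot: [0.121, 0.993, 0.0, 0.001]
wrist_force: [-0.3, -0.6, -0.4]
opening: 0.0918
finger_force: 0.0
```

```bash
python3 - <<'E'
from plan import plan
plan([(.4735,-.1592,.213,76.3)])
E
```

```text
t 3.55 cur [ 0.4737 -0.1614  0.214  76.1119] q [1.209e-01 9.927e-01 1.000e-04 7.000e-04] j [-0.13  0.56  0.49  2.11 -0.47  0.58  2.02] open 0.09183039920964815
[ 0.4735 -0.1592  0.213  76.3   ] -> [0.004, 0.011, np.float64(0.005)] az -0.001 dist 0.002
```

Position is fine (2 mm off along the closing line), so I'll close and lift a little.

Emit:
drive_tool --commands '[[[0,0.01,0.005],[0,0,0]],[[0,0.01,0.005],[0,0,0]],[[0,0.01,0.005],[0,0,0]],[[0,0.01,0.005],[0,0,0]],[[0,0.01,0.005],[0,0,0]],[[0,0.01,0.005],[0,0,0]],[[0,0.01,0.005],[0,0,0]],[[0,0.01,0.005],[0,0,0]]]' --grip 1

```text
time_s: 4.35
eef_pos: [0.4737, -0.1592, 0.2121]
ee_rot: [0.121, 0.993, 0.0, -0.0]
wrist_force: [-1.0, -0.4, 1.1]
opening: 0.0401
finger_force: 30.0
```

Emit:
drive_tool --commands '[[[0,0,-0.2],[0,0,0]],[[0,0,-0.4],[0,0,0]],[[0,0,-0.6],[0,0,0]],[[0,0,-0.8],[0,0,0]],[[0,0,-1],[0,0,0]],[[0,0,-1],[0,0,0]]]'

```text
time_s: 4.95
eef_pos: [0.4748, -0.1602, 0.4166]
ee_rot: [0.121, 0.993, 0.0, 0.005]
wrist_force: [0.7, -0.9, -1.8]
opening: 0.0394
finger_force: 30.0
```

```bash
python3 - <<'E'
from workcell import robot
from h import *
from plan import plan
m=robot.camera_model('side');p,d=robot.get_image('side');cv2.imwrite('pics/s1.png',cv2.resize(p[150:330,180:400,::-1],None,fx=3,fy=3))
E1=(.702,.2555)
a=np.radians(25);ex=np.array([np.cos(a),np.sin(a)])
sill=np.array(E1)-.125*ex;print('sill',sill)
plan([(*(sill-.16*ex),.46,115),(*(sill-.16*ex),.397,115),(*(sill+.02*ex),.397,115)])
E
```

```text
sill [0.58871153 0.20267272]
t 5.0 cur [ 0.4741 -0.1595  0.414  76.1366] q [1.207e-01 9.927e-01 5.000e-04 2.400e-03] j [-0.35  0.22  0.7   1.99 -0.18  0.98  1.77] open 0.039847340603786245
[  0.4437   0.1351   0.46   115.    ] -> [0.5, 1.393, np.float64(-0.23)] az -0.2159 dist 0.3
[  0.4437   0.1351   0.397  115.    ] -> [0.0, 0.0, np.float64(0.315)] az -0.0 dist 0.063
[  0.6068   0.2111   0.397  115.    ] -> [-0.9, 0.0, np.float64(-0.0)] az -0.0 dist 0.18
```

View pics/s1.png

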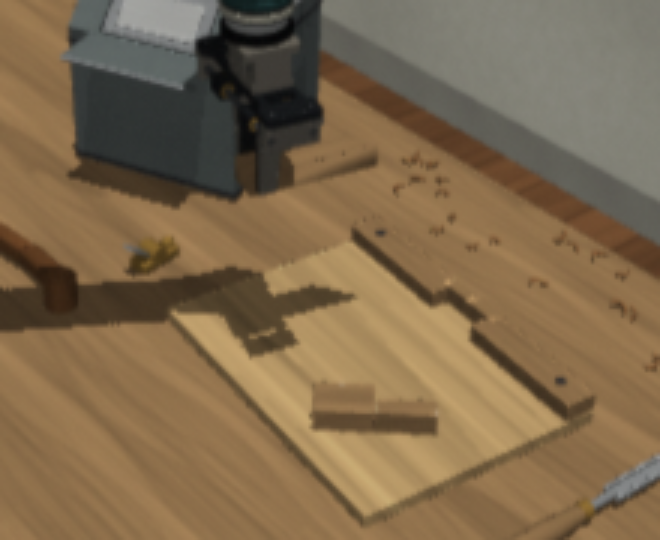

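Emit:
drive_tool --commands '[[[0.05,0.14,-0.23],[0,0,-0.02]],[[0.1,0.28,-0.23],[0,0,-0.04]],[[0.15,0.42,-0.23],[0,0,-0.06]],[[0.2,0.56,-0.23],[0,0,-0.085]],[[0.25,0.7,-0.23],[0,0,-0.108]],[[0.25,0.7,-0.23],[0,0,-0.108]]]'

```text
time_s: 5.6
eef_pos: [0.4579, -0.0074, 0.4561]
ee_rot: [-0.052, 0.999, 0.0, -0.002]
wrist_force: [-0.4, 0.4, -0.0]
opening: 0.0398
finger_force: 30.0
```

Emit:
drive_tool --commands '[[[0,0.15,0],[0,0,-0.02]],[[0,0.3,0],[0,0,-0.04]],[[0,0.45,0],[0,0,-0.06]],[[0,0.6,0],[0,0,-0.085]],[[0.004,0.74,0],[0,0,-0.108]],[[0.004,0.74,0],[0,0,-0.108]],[[0.004,0.74,0],[0,0,-0.108]]]'

```text
time_s: 6.3
eef_pos: [0.4435, 0.1354, 0.4567]
ee_rot: [-0.216, 0.976, -0.001, -0.001]
wrist_force: [0.3, -1.2, -2.0]
opening: 0.0399
finger_force: 30.0
```

```bash
python3 - <<'E'
from plan import *
a=np.radians(25);ex=np.array([np.cos(a),np.sin(a)]);sill=np.array([.5887,.2027])
plan([(*(sill-.16*ex),.3965,115),(*(sill+.02*ex),.3965,115)])
E
```

```text
t 6.3 cur [  0.4435   0.1354   0.4567 114.9553] q [-2.161e-01  9.764e-01 -7.000e-04 -1.400e-03] j [-0.75  0.08  0.41  2.   -0.04  1.07  1.68] open 0.03988209147952942
[  0.4437   0.1351   0.3965 115.    ] -> [0.0, -0.002, np.float64(0.301)] az -0.0002 dist 0.06
[  0.6068   0.2112   0.3965 115.    ] -> [-0.9, 0.0, np.float64(-0.0)] az -0.0 dist 0.18
```

Emit:
drive_tool --commands '[[[0,0,0.1],[0,0,0]],[[0,0,0.2],[0,0,0]],[[0,0,0.26],[0,0,0]],[[0,0,0.3],[0,0,0]],[[0,0,0.3],[0,0,0]],[[0,0,0.3],[0,0,0]]]'

```text
time_s: 6.9
eef_pos: [0.444, 0.1356, 0.3985]
ee_rot: [-0.216, 0.976, -0.0, 0.0]
wrist_force: [-0.4, -0.1, -1.4]
opening: 0.0398
finger_force: 30.0
```

Emit:
drive_tool --commands '[[[-0.0375,0,0],[0,0,0]],[[-0.075,0,0],[0,0,0]],[[-0.1125,0,0],[0,0,0]],[[-0.15,0,0],[0,0,0]],[[-0.1875,0,0],[0,0,0]],[[-0.225,0,0],[0,0,0]],[[-0.2625,0,0],[0,0,0]],[[-0.3,0,0],[0,0,0]]]'

```text
time_s: 7.7
eef_pos: [0.4983, 0.1613, 0.3977]
ee_rot: [-0.216, 0.976, -0.0, -0.001]
wrist_force: [-2.8, -1.1, -1.7]
opening: 0.0399
finger_force: 30.0
```

```bash
python3 - <<'E'
from workcell import robot
from h import *
from plan import *
for n in('side','wrist'):
    p,d=robot.get_image(n)
    cv2.imwrite(f'pics/{n}2.png',cv2.resize(p[60:260,120:340,::-1],None,fx=2.5,fy=2.5) if n=='side' else p[...,::-1])
a=np.radians(25);ex=np.array([np.cos(a),np.sin(a)]);sill=np.array([.5887,.2027])
plan([(*(sill+.02*ex),.3965,115)])
E
```

```text
t 7.8 cur [  0.499    0.1617   0.3981 115.0106] q [-2.165e-01  9.763e-01 -1.000e-04  6.000e-04] j [-0.72  0.27  0.4   1.94 -0.13  0.96  1.75] open 0.039631462273038105
[  0.6068   0.2112   0.3965 115.    ] -> [-0.593, -0.004, np.float64(0.008)] az 0.0001 dist 0.119
```

View pics/side2.png

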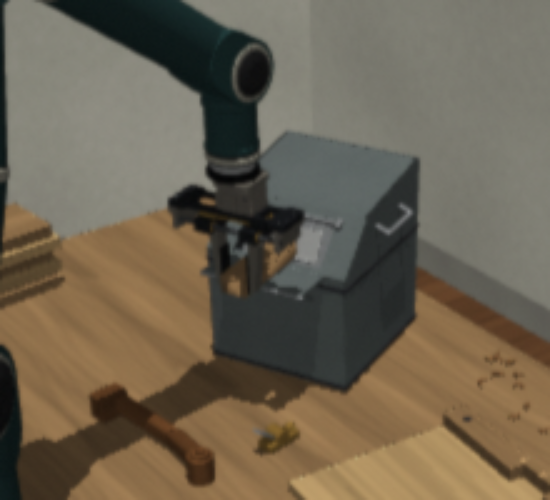

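The part is on the tray and pushing the flap at (310,245), with a force of about 3 N. I'll carry on.

Emit:
drive_tool --commands '[[[-0.0375,0,0],[0,0,0]],[[-0.075,0,0],[0,0,0]],[[-0.1125,0,0],[0,0,0]],[[-0.15,0,0],[0,0,0]],[[-0.1875,0,0],[0,0,0]],[[-0.225,0,0],[0,0,0]],[[-0.2625,0,0],[0,0,0]],[[-0.3,0,0],[0,0,0]]]'

```text
time_s: 8.6
eef_pos: [0.5519, 0.1863, 0.3969]
ee_rot: [-0.216, 0.976, -0.0, -0.003]
wrist_force: [-6.7, -3.5, -2.9]
opening: 0.0398
finger_force: 30.0
```

Emit:
drive_tool --commands '[[[-0.0375,0,0],[0,0,0]],[[-0.075,0,0],[0,0,0]],[[-0.1125,0,0],[0,0,0]],[[-0.15,0,0],[0,0,0]],[[-0.1875,0,0],[0,0,0]],[[-0.225,0,0],[0,0,0]],[[-0.2625,0,0],[0,0,0]],[[-0.3,0,0],[0,0,0]]]'

```text
time_s: 9.4
eef_pos: [0.6077, 0.2125, 0.3984]
ee_rot: [-0.217, 0.976, 0.0, 0.001]
wrist_force: [-2.1, -1.2, -3.8]
opening: 0.0401
finger_force: 30.0
```

```bash
python3 - <<'E'
from plan import *
a=np.radians(25);ex=np.array([np.cos(a),np.sin(a)]);sill=np.array([.5887,.2027])
plan([(*(sill+.025*ex),.3965,115)])
s=robot.read_state();print((s['eef_pos'][:2]-sill)@ex,s['wrist_force'])
E
```

```text
t 9.4 cur [  0.6077   0.2125   0.3984 115.0197] q [-2.166e-01  9.763e-01  1.000e-04  8.000e-04] j [-0.67  0.48  0.39  1.65 -0.2   1.06  1.78] open 0.040080103755834186
[  0.6114   0.2133   0.3965 115.    ] -> [-0.018, -0.004, np.float64(0.009)] az 0.0001 dist 0.004
0.021367025188938054 [-2.06221658 -1.20939944 -3.76831527]
```

Emit:
drive_tool --commands '[[[-0.025,0,0],[0,0,0]],[[-0.05,0,0],[0,0,0]],[[-0.05,0,0],[0,0,0]]]'

```text
time_s: 9.7
eef_pos: [0.6166, 0.2165, 0.3981]
ee_rot: [-0.216, 0.976, -0.0, 0.001]
wrist_force: [0.8, 0.6, -4.8]
opening: 0.0399
finger_force: 30.0
```

Emit:
drive_tool --commands '[[[0,0,0],[0,0,0]],[[0,0,0],[0,0,0]],[[0,0,0],[0,0,0]],[[0,0,0],[0,0,0]],[[0,0,0],[0,0,0]],[[0,0,0],[0,0,0]]]' --grip 0.35

```text
time_s: 10.3
eef_pos: [0.6157, 0.2161, 0.3983]
ee_rot: [-0.216, 0.976, 0.0, -0.0]
wrist_force: [-0.8, -0.5, 1.3]
opening: 0.0597
finger_force: 0.9
```

```bash
python3 - <<'E'
from workcell import robot
from h import *
from plan import *
p,d=robot.get_image('wrist');cv2.imwrite('pics/w3.png',p[...,::-1])
plan([])
E
```

```text
t 10.35 cur [  0.6157   0.2161   0.3984 115.0006] q [-2.164e-01  9.763e-01  0.000e+00 -1.000e-04] j [-0.67  0.49  0.39  1.62 -0.21  1.07  1.79] open 0.0598158275180551
```

View pics/w3.png

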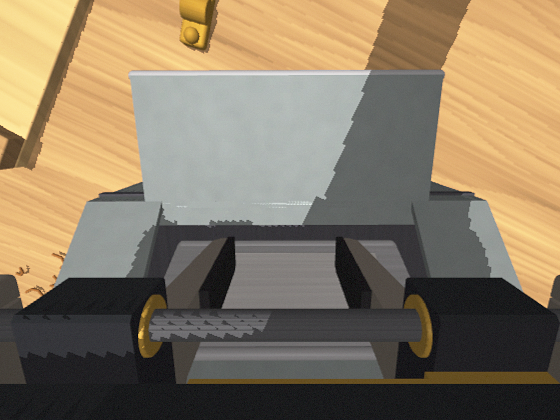

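The part has dropped; the flap rests against the fingers around (285,270). I'll withdraw and head towards the notched piece.

Emit:
drive_tool --commands '[[[0.1,0,0],[0,0,0]],[[0.2,0,0],[0,0,0]],[[0.3,0,0],[0,0,0]],[[0.4,0,0],[0,0,0]],[[0.5,0,0],[0,0,0]],[[0.7,0,-0.1],[0,0,0]],[[0.9,0,-0.3],[0,0,0]],[[0.9,0,-0.3],[0,0,0]]]' --grip 0

```text
time_s: 11.15
eef_pos: [0.4512, 0.1384, 0.4615]
ee_rot: [-0.216, 0.976, 0.001, 0.002]
wrist_force: [0.2, 0.4, -0.2]
opening: 0.092
finger_force: 0.0
```

```bash
python3 - <<'E'
from plan import *
plan([(.45,-.01,.46,93),(.45,-.15,.46,71),(.45,-.29,.46,48.3)])
E
```

```text
t 11.15 cur [  0.4512   0.1384   0.4615 114.9391] q [-0.2159  0.9764  0.0014  0.0024] j [-0.76  0.09  0.42  1.98 -0.04  1.07  1.69] open 0.09201578456012008
[ 4.5e-01 -1.0e-02  4.6e-01  9.3e+01] -> [0.318, -0.67, np.float64(0.007)] az 0.1219 dist 0.148
[ 0.45 -0.15  0.46 71.  ] -> [0.037, -0.699, np.float64(-0.0)] az 0.1222 dist 0.14
[ 0.45 -0.29  0.46 48.3 ] -> [-0.228, -0.662, np.float64(-0.0)] az 0.1261 dist 0.14
```

Emit:
drive_tool --commands '[[[0.318,-0.67,0],[0,0,0.122]],[[0.318,-0.67,0],[0,0,0.122]],[[0.318,-0.67,0],[0,0,0.122]],[[0.318,-0.67,0],[0,0,0.122]]]'

```text
time_s: 11.55
eef_pos: [0.4516, -0.014, 0.4584]
ee_rot: [-0.021, 1.0, -0.001, 0.001]
wrist_force: [0.5, 0.0, 0.2]
opening: 0.0918
finger_force: 0.0
```

Emit:
drive_tool --commands '[[[0.037,-0.7,0],[0,0,0.122]],[[0.037,-0.7,0],[0,0,0.122]],[[0.037,-0.7,0],[0,0,0.122]],[[0.037,-0.7,0],[0,0,0.122]]]'

```text
time_s: 11.95
eef_pos: [0.4515, -0.1529, 0.4583]
ee_rot: [0.169, 0.986, -0.001, 0.001]
wrist_force: [0.3, -0.3, 0.4]
opening: 0.092
finger_force: 0.0
```

Emit:
drive_tool --commands '[[[-0.228,-0.662,0],[0,0,0.126]],[[-0.228,-0.662,0],[0,0,0.126]],[[-0.228,-0.662,0],[0,0,0.126]],[[-0.228,-0.662,0],[0,0,0.126]],[[-0.228,-0.662,0],[0,0,0.126]],[[-0.228,-0.662,0],[0,0,0.126]]]'

```text
time_s: 12.55
eef_pos: [0.4529, -0.2866, 0.4575]
ee_rot: [0.353, 0.936, 0.0, -0.0]
wrist_force: [-0.3, 0.9, 0.6]
opening: 0.0922
finger_force: 0.0
```

```bash
python3 - <<'E'
from workcell import robot
from h import *
from plan import *
m=robot.camera_model('wrist');p,d=robot.get_image('wrist')
X=cloud(d,m);X[d<=0]=np.nan;F=X.reshape(-1,3)
S=F[(np.hypot(*(F[:,:2]-(.49,-.348)).T)<.085)&(F[:,2]>.036)&(F[:,2]<.06)]
x,f,A=polyfit(S[:,:2],NOT);print(len(S),np.median(S[:,2]),x,f,A)
w=[cv2.projectPoints(np.r_[np.array([[np.cos(x[2]),-np.sin(x[2])],[np.sin(x[2]),np.cos(x[2])]])@q+x[:2],.046][None],cv2.Rodrigues(m['R'])[0],m['t'],np.array([[m['fx'],0,m['cx']],[0,m['fy'],m['cy']],[0,0,1.]]),None)[0].ravel() for q in NOT]
cv2.polylines(p,[np.int32(w)],True,(255,0,0),1);cv2.imwrite('pics/w4.png',p[...,::-1])
p,d=robot.get_image('side');t,dd=robot.get_image('top')
o=np.hstack([cv2.resize(p[100:220,190:300],(440,480)),cv2.resize(t[130:240,80:210],(355,300)).__class__((480,355,3),np.uint8)*0])
o[:300,440:]=cv2.resize(t[130:240,80:210],(355,300));cv2.imwrite('pics/b4.png',o[...,::-1])
g=x[:2]-.050*np.array([np.cos(x[2]),np.sin(x[2])]);h=np.degrees(x[2])+90
plan([(*g,.30,h),(*g,.213,h)])
E
```

```text
2419 0.04676900165960202 [ 0.48871606 -0.34763531 -0.72720649] 231.0 4293.5
t 12.7 cur [ 0.4526 -0.2869  0.458  48.5903] q [ 3.536e-01  9.354e-01  5.000e-04 -0.000e+00] j [-0.21  0.27  0.87  1.87 -0.23  1.11  1.59] open 0.09205307885638696
[ 0.4514 -0.3144  0.3    48.3341] -> [-0.087, -0.107, np.float64(0.79)] az 0.0014 dist 0.16
[ 0.4514 -0.3144  0.213  48.3341] -> [0.0, 0.0, np.float64(0.435)] az -0.0 dist 0.087
```

View pics/w4.png

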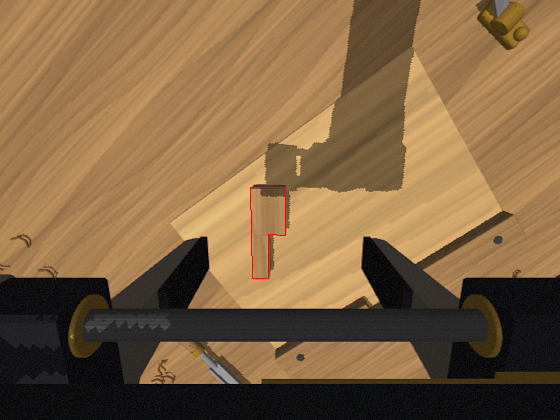

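View pics/b4.png

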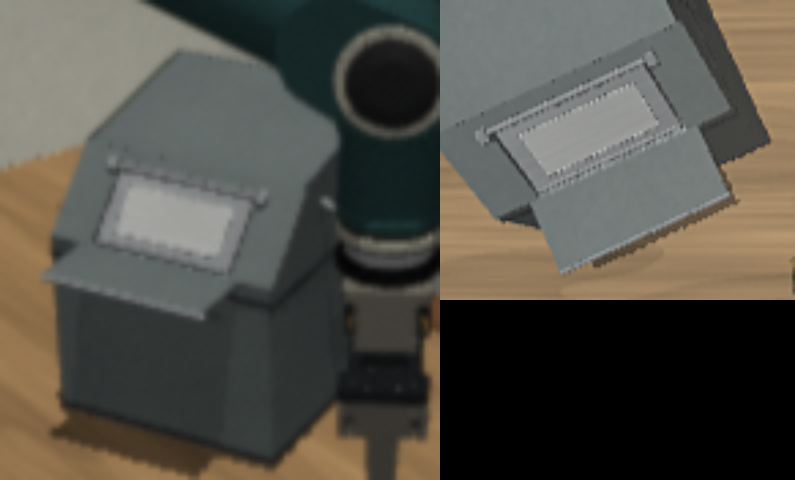

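The flap is shut and the tray empty, so the long offcut is in. The fitted outline matches the notched piece at (250-286,186-278), so I'll grasp it.

Emit:
drive_tool --commands '[[[-0.087,-0.107,0.79],[0,0,0.0014]],[[-0.087,-0.107,0.79],[0,0,0.0014]],[[-0.087,-0.107,0.79],[0,0,0.0014]],[[-0.087,-0.107,0.79],[0,0,0.0014]],[[-0.087,-0.107,0.79],[0,0,0.0014]],[[-0.087,-0.107,0.79],[0,0,0.0014]]]'

```text
time_s: 13.3
eef_pos: [0.4516, -0.3162, 0.3021]
ee_rot: [0.357, 0.934, -0.0, 0.001]
wrist_force: [-0.0, 0.3, 1.2]
opening: 0.092
finger_force: 0.0
```

Emit:
drive_tool --commands '[[[0,0,0.15],[0,0,0]],[[0,0,0.3],[0,0,0]],[[0,0,0.4],[0,0,0]],[[0,0,0.435],[0,0,0]],[[0,0,0.435],[0,0,0]]]'

```text
time_s: 13.8
eef_pos: [0.4516, -0.316, 0.2144]
ee_rot: [0.357, 0.934, 0.0, 0.001]
wrist_force: [0.3, -0.2, -0.7]
opening: 0.0918
finger_force: 0.0
```

```bash
python3 - <<'E'
from plan import plan
plan([(.4514,-.3144,.213,48.3)])
E
```

```text
t 13.8 cur [ 0.4516 -0.316   0.2144 48.1932] q [3.568e-01 9.342e-01 1.000e-04 1.000e-03] j [ 0.07  0.65  0.62  2.   -0.6   0.68  1.92] open 0.09175723985837252
[ 0.4514 -0.3144  0.213  48.3   ] -> [0.006, 0.006, np.float64(0.007)] az -0.0006 dist 0.002
```

Emit:
drive_tool --commands '[[[0.005,0.006,0.01],[0,0,0]],[[0.005,0.006,0.01],[0,0,0]],[[0.005,0.006,0.01],[0,0,0]],[[0.005,0.006,0.01],[0,0,0]],[[0.005,0.006,0.01],[0,0,0]],[[0.005,0.006,0.01],[0,0,0]],[[0.005,0.006,0.01],[0,0,0]],[[0.005,0.006,0.01],[0,0,0]]]' --grip 1

```text
time_s: 14.6
eef_pos: [0.4509, -0.3145, 0.2112]
ee_rot: [0.357, 0.934, 0.0, 0.0]
wrist_force: [-0.1, 0.1, 1.9]
opening: 0.0461
finger_force: 29.9
```

Emit:
drive_tool --commands '[[[0,0,-0.2],[0,0,0]],[[0,0,-0.4],[0,0,0]],[[0,0,-0.6],[0,0,0]],[[0,0,-0.8],[0,0,0]],[[0,0,-1],[0,0,0]],[[0,0,-1],[0,0,0]]]'

```text
time_s: 15.2
eef_pos: [0.4514, -0.3159, 0.4157]
ee_rot: [0.357, 0.934, -0.0, 0.004]
wrist_force: [-0.1, 0.0, -1.6]
opening: 0.0453
finger_force: 29.9
```

```bash
python3 - <<'E'
from plan import *
a=np.radians(25);ex=np.array([np.cos(a),np.sin(a)]);sill=np.array([.5887,.2027])
plan([(.45,-.15,.458,71),(.45,0,.458,93),(*(sill-.15*ex),.458,115),(*(sill-.15*ex),.3965,115)])
E
```

```text
t 15.2 cur [ 0.4514 -0.3159  0.4157 48.131 ] q [ 3.573e-01  9.340e-01 -1.000e-04  4.400e-03] j [-0.13  0.36  0.86  1.88 -0.32  1.03  1.7 ] open 0.04531026995343633
[ 0.45  -0.15   0.458 71.   ] -> [0.559, 0.613, np.float64(-0.211)] az -0.127 dist 0.171
[ 0.45   0.     0.458 93.   ] -> [0.244, 0.709, np.float64(-0.0)] az -0.1222 dist 0.15
[  0.4528   0.1393   0.458  115.    ] -> [-0.05, 0.695, np.float64(-0.0)] az -0.1222 dist 0.139
[  0.4528   0.1393   0.3965 115.    ] -> [0.0, 0.0, np.float64(0.308)] az -0.0 dist 0.062
```

Emit:
drive_tool --commands '[[[0.11,0.12,-0.06],[0,0,-0.025]],[[0.22,0.24,-0.12],[0,0,-0.05]],[[0.34,0.37,-0.17],[0,0,-0.075]],[[0.45,0.49,-0.21],[0,0,-0.1]],[[0.559,0.613,-0.21],[0,0,-0.127]],[[0.559,0.613,-0.21],[0,0,-0.127]]]'

```text
time_s: 15.8
eef_pos: [0.4494, -0.1442, 0.452]
ee_rot: [0.161, 0.987, 0.001, -0.001]
wrist_force: [0.1, 0.5, -0.7]
opening: 0.0457
finger_force: 29.9
```

Emit:
drive_tool --commands '[[[0.05,0.14,0],[0,0,-0.025]],[[0.1,0.28,0],[0,0,-0.05]],[[0.15,0.43,0],[0,0,-0.075]],[[0.2,0.57,0],[0,0,-0.1]],[[0.244,0.709,0],[0,0,-0.122]],[[0.244,0.709,0],[0,0,-0.122]]]'

```text
time_s: 16.4
eef_pos: [0.4492, 0.0045, 0.4519]
ee_rot: [-0.029, 1.0, 0.0, -0.001]
wrist_force: [-0.2, -0.5, -1.4]
opening: 0.0455
finger_force: 29.9
```

Emit:
drive_tool --commands '[[[-0.01,0.14,0],[0,0,-0.025]],[[-0.02,0.28,0],[0,0,-0.05]],[[-0.03,0.42,0],[0,0,-0.075]],[[-0.04,0.56,0],[0,0,-0.1]],[[-0.05,0.695,0],[0,0,-0.122]],[[-0.05,0.695,0],[0,0,-0.122]],[[-0.05,0.695,0],[0,0,-0.122]]]'

```text
time_s: 17.1
eef_pos: [0.4522, 0.1417, 0.4527]
ee_rot: [-0.217, 0.976, -0.0, -0.0]
wrist_force: [0.1, -0.8, -1.8]
opening: 0.0459
finger_force: 29.9
```

```bash
python3 - <<'E'
from plan import *
a=np.radians(25);ex=np.array([np.cos(a),np.sin(a)]);sill=np.array([.5887,.2027])
plan([(*(sill-.15*ex),.3965,115),(*(sill+.035*ex),.3965,115)])
E
```

```text
t 17.1 cur [  0.4522   0.1417   0.4527 115.0476] q [-2.168e-01  9.762e-01 -4.000e-04 -4.000e-04] j [-0.79  0.11  0.46  1.99 -0.05  1.06  1.69] open 0.045900553732104304
[  0.4528   0.1393   0.3965 115.    ] -> [0.002, -0.012, np.float64(0.281)] az 0.0003 dist 0.056
[  0.6204   0.2175   0.3965 115.    ] -> [-0.925, 0.0, np.float64(-0.0)] az -0.0 dist 0.185
```

Emit:
drive_tool --commands '[[[0,-0.012,0.1],[0,0,0]],[[0,-0.012,0.2],[0,0,0]],[[0,-0.012,0.25],[0,0,0]],[[0,-0.012,0.285],[0,0,0]],[[0,-0.012,0.285],[0,0,0]],[[0,-0.012,0.285],[0,0,0]]]'

```text
time_s: 17.7
eef_pos: [0.4535, 0.1385, 0.3966]
ee_rot: [-0.216, 0.976, 0.0, 0.0]
wrist_force: [-0.4, -0.5, -0.7]
opening: 0.0462
finger_force: 29.9
```

Emit:
drive_tool --commands '[[[-0.0375,0,0],[0,0,0]],[[-0.075,0,0],[0,0,0]],[[-0.1125,0,0],[0,0,0]],[[-0.15,0,0],[0,0,0]],[[-0.1875,0,0],[0,0,0]],[[-0.225,0,0],[0,0,0]],[[-0.2625,0,0],[0,0,0]],[[-0.3,0,0],[0,0,0]]]'

```text
time_s: 18.5
eef_pos: [0.508, 0.1641, 0.396]
ee_rot: [-0.216, 0.976, -0.0, -0.0]
wrist_force: [-2.0, -1.1, -1.4]
opening: 0.0455
finger_force: 30.0
```

```bash
python3 - <<'E'
from plan import *
a=np.radians(25);ex=np.array([np.cos(a),np.sin(a)]);sill=np.array([.5887,.2027])
plan([(*(sill+.035*ex),.3965,115)])
E
```

```text
t 18.5 cur [  0.508    0.1641   0.396  114.9255] q [-2.158e-01  9.764e-01 -1.000e-04 -3.000e-04] j [-0.75  0.29  0.45  1.92 -0.15  0.96  1.78] open 0.045483938854401225
[  0.6204   0.2175   0.3965 115.    ] -> [-0.622, 0.005, np.float64(-0.003)] az -0.0004 dist 0.124
```

Emit:
drive_tool --commands '[[[-0.0375,0,0],[0,0,0]],[[-0.075,0,0],[0,0,0]],[[-0.1125,0,0],[0,0,0]],[[-0.15,0,0],[0,0,0]],[[-0.1875,0,0],[0,0,0]],[[-0.225,0,0],[0,0,0]],[[-0.2625,0,0],[0,0,0]],[[-0.3,0,0],[0,0,0]]]'

```text
time_s: 19.3
eef_pos: [0.5614, 0.1888, 0.3953]
ee_rot: [-0.216, 0.976, -0.0, -0.003]
wrist_force: [-7.1, -3.5, -2.7]
opening: 0.0454
finger_force: 30.0
```

Emit:
drive_tool --commands '[[[-0.04,0,0],[0,0,0]],[[-0.08,0,0],[0,0,0]],[[-0.12,0,0],[0,0,0]],[[-0.16,0,0],[0,0,0]],[[-0.2,0,0],[0,0,0]],[[-0.24,0,0],[0,0,0]],[[-0.28,0,0],[0,0,0]],[[-0.32,0,0],[0,0,0]]]'

```text
time_s: 20.1
eef_pos: [0.6202, 0.2163, 0.3957]
ee_rot: [-0.216, 0.976, 0.0, -0.001]
wrist_force: [-0.9, -0.2, -3.9]
opening: 0.046
finger_force: 30.0
```

Emit:
drive_tool --commands '[[[0,0,0],[0,0,0]],[[0,0,0],[0,0,0]]]'

```text
time_s: 20.3
eef_pos: [0.6209, 0.2168, 0.3965]
ee_rot: [-0.216, 0.976, 0.0, 0.002]
wrist_force: [1.9, 0.5, -4.7]
opening: 0.0458
finger_force: 30.0
```

```bash
python3 - <<'E'
from plan import *
a=np.radians(25);ex=np.array([np.cos(a),np.sin(a)]);sill=np.array([.5887,.2027])
plan([]);s=robot.read_state();print((s['eef_pos'][:2]-sill)@ex,s['wrist_force'])
E
```

```text
t 20.3 cur [  0.6209   0.2168   0.3965 114.9559] q [-2.161e-01  9.764e-01  2.000e-04  1.700e-03] j [-0.69  0.51  0.43  1.62 -0.23  1.07  1.81] open 0.0457596756973977
0.035089419640020304 [ 1.9203763   0.52846779 -4.67474382]
```

Release, then withdraw once it has dropped.

Emit:
drive_tool --commands '[[[0,0,0],[0,0,0]],[[0,0,0],[0,0,0]],[[0,0,0],[0,0,0]],[[0,0,0],[0,0,0]],[[0,0,0],[0,0,0]],[[0,0,0],[0,0,0]]]' --grip 0.28

```text
time_s: 20.9
eef_pos: [0.6199, 0.216, 0.3963]
ee_rot: [-0.216, 0.976, -0.0, -0.0]
wrist_force: [-0.9, -0.2, 1.3]
opening: 0.0661
finger_force: 0.9
```

```bash
python3 - <<'E'
from workcell import robot
from h import *
p,d=robot.get_image('wrist');cv2.imwrite('pics/w5.png',p[...,::-1]);print(robot.read_state()['wrist_force'])
E
```

```text
[-0.80545755  0.65532989  2.01324589]
```

View pics/w5.png

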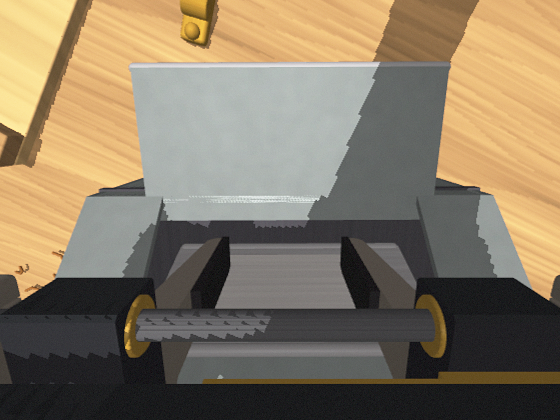

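The view matches the first drop: the flap rests on the fingers around (285,275) and there's no part on the tray. Withdrawing.

Emit:
drive_tool --commands '[[[0.1,0,0],[0,0,0]],[[0.2,0,0],[0,0,0]],[[0.3,0,0],[0,0,0]],[[0.4,0,0],[0,0,0]],[[0.5,0,0],[0,0,0]],[[0.7,0,-0.1],[0,0,0]],[[0.9,0,-0.3],[0,0,0]],[[0.9,0,-0.3],[0,0,0]]]' --grip 0

```text
time_s: 21.75
eef_pos: [0.4553, 0.1384, 0.4594]
ee_rot: [-0.215, 0.977, 0.002, 0.002]
wrist_force: [0.4, 0.4, -0.2]
opening: 0.0919
finger_force: 0.0
```

Emit:
drive_tool --commands '[[[0.3,-0.67,0],[0,0,0]],[[0.3,-0.67,0],[0,0,0]],[[0.3,-0.67,0],[0,0,0]],[[0.3,-0.67,0],[0,0,0]],[[0.3,-0.67,0],[0,0,0]],[[0.3,-0.67,0],[0,0,0]],[[0.3,-0.67,0],[0,0,0]],[[0.3,-0.67,0],[0,0,0]]]'

```text
time_s: 22.55
eef_pos: [0.459, -0.0053, 0.4559]
ee_rot: [-0.217, 0.976, -0.0, -0.0]
wrist_force: [0.1, -0.2, 1.1]
opening: 0.0923
finger_force: 0.0
```

Emit:
drive_tool --commands '[[[0,-0.67,0],[0,0,0]],[[0,-0.67,0],[0,0,0]],[[0,-0.67,0],[0,0,0]],[[0,-0.67,0],[0,0,0]],[[0,-0.67,0],[0,0,0]],[[0,-0.67,0],[0,0,0]],[[0,-0.67,0],[0,0,0]],[[0,-0.67,0],[0,0,0]]]'

```text
time_s: 23.35
eef_pos: [0.5152, -0.1269, 0.4562]
ee_rot: [-0.217, 0.976, 0.0, 0.0]
wrist_force: [0.0, 0.3, 0.8]
opening: 0.0916
finger_force: 0.0
```

```bash
python3 - <<'E'
from workcell import robot
from h import *
p,_=robot.get_image('side');m=robot.camera_model('top');t,d=robot.get_image('top')
cv2.imwrite('pics/end.png',np.hstack([cv2.resize(p[100:220,190:300],(400,436)),cv2.resize(t[130:240,80:210],(400,436))])[...,::-1])
X=cloud(d,m);a=np.radians(25);ex=np.array([np.cos(a),np.sin(a)]);ey=np.array([-ex[1],ex[0]])
q=X[...,:2]-[.5887,.2027];u,v=q@ex,q@ey
k=(d>0)&(u>.012)&(u<.05)&(abs(v)<.06)&(X[...,2]>.15);print('flap plane z-u (expect .200):',np.median(X[k][:,2]-u[k]),k.sum())
k=(d>0)&(u>-.06)&(u<-.01)&(abs(v)<.075)&(X[...,2]>.15);print('tray z',np.percentile(X[k][:,2],[5,50,95]))
E
```

```text
flap plane z-u (expect .200): 0.19995020392924895 946
tray z [0.19614672 0.19963452 0.20302872]
```

View pics/end.png

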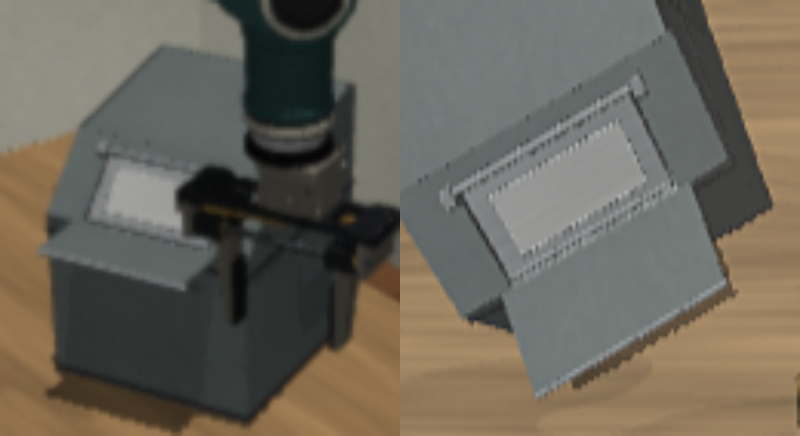

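The flap lies flush in the leaning face, the tray is empty and the gripper is clear of everything. Handing in.

```bash
python3 -c "
from workcell import robot
print(robot.hand_in())"
```

```text
the job is handed in; nothing more can be done
None
```

Both offcuts went through the flap into the bin, the flap is shut with the tray empty, nothing else was touched, and I handed the job in at about 23.5 s; no verdict came back.

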